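# Line up the turned oak feet on the drying board

## Task

Stand the four freshly oiled oak furniture feet on the drying board in order of height: the tallest on the felt pad next to the dark end stop, then each shorter one on the next pad along, the shortest farthest from the stop. Centre each foot on its pad, keep the feet upright throughout, and leave the cork sanding block where it lies.

Things in the scene. Friction and masses are not known exactly. Their poses are not given: they have to be found in the camera images.
- foot_w: the shortest of four loose turned furniture feet of brown-stained oak, 56 mm high: a round wooden piece standing on a flange 48 mm across and 10 mm thick, above it a straight round barrel 32 mm across from 18 mm above the underside up to 5 mm below the flat top. Origin: centre of the underside, on the axis; z up along the axis. Starts upright on the bench (z = 0), 40 to 65 g.
- foot_x: the second shortest of four loose turned furniture feet of brown-stained oak, 74 mm high: a round wooden piece standing on a flange 52 mm across and 10 mm thick, above it a straight round barrel 36 mm across from 18 mm above the underside up to 5 mm below the flat top. Origin: centre of the underside, on the axis; z up along the axis. Starts upright on the bench (z = 0), 55 to 95 g.
- foot_y: the second tallest of four loose turned furniture feet of brown-stained oak, 92 mm high: a round wooden piece standing on a flange 56 mm across and 10 mm thick, above it a straight round barrel 40 mm across from 18 mm above the underside up to 5 mm below the flat top. Origin: centre of the underside, on the axis; z up along the axis. Starts upright on the bench (z = 0), 80 to 130 g.
- foot_z: the tallest of four loose turned furniture feet of brown-stained oak, 110 mm high: a round wooden piece standing on a flange 60 mm across and 10 mm thick, above it a straight round barrel 44 mm across from 18 mm above the underside up to 5 mm below the flat top. Origin: centre of the underside, on the axis; z up along the axis. Starts upright on the bench (z = 0), 110 to 185 g.
- pad_a: one of four equal grey felt discs fixed in a row on the plywood drying board, an outermost pad (one end of the row); 64 mm across, 5 mm thick. Origin: centre of its underside, so its upper face is 5 mm above (23 mm above the bench). The row runs a, b, c, d, neighbours about 76 to 100 mm apart, not perfectly straight; the board is 470 x 84 x 18 mm, fixed, and moves and turns from start to start.
- pad_b: one of four equal grey felt discs fixed in a row on the plywood drying board, next to pad_a; 64 mm across, 5 mm thick. Origin: centre of its underside, so its upper face is 5 mm above (23 mm above the bench). The row runs a, b, c, d, neighbours about 76 to 100 mm apart, not perfectly straight; the board is 470 x 84 x 18 mm, fixed, and moves and turns from start to start.
- pad_c: one of four equal grey felt discs fixed in a row on the plywood drying board, between pad_b and pad_d; 64 mm across, 5 mm thick. Origin: centre of its underside, so its upper face is 5 mm above (23 mm above the bench). The row runs a, b, c, d, neighbours about 76 to 100 mm apart, not perfectly straight; the board is 470 x 84 x 18 mm, fixed, and moves and turns from start to start.
- pad_d: one of four equal grey felt discs fixed in a row on the plywood drying board, the outermost pad at the other end of the row; 64 mm across, 5 mm thick. Origin: centre of its underside, so its upper face is 5 mm above (23 mm above the bench). The row runs a, b, c, d, neighbours about 76 to 100 mm apart, not perfectly straight; the board is 470 x 84 x 18 mm, fixed, and moves and turns from start to start.
- end_stop: dark wooden block fixed upright across one end of the drying board, 20 x 76 x 45 mm high, top 63 mm above the bench. Sometimes beyond pad_a, sometimes beyond pad_d, its centre about 83 mm (76 to 90) from that pad's centre; a small flat brass plate marks the other end. Origin: centre of its underside; x along the row, y across it, z up.
- sanding_block: loose cork sanding block lying flat among the feet, 90 x 45 x 28 mm high. Origin: centre of its underside, x along its length. It stays where it is. Around it on the bench: a flat pencil (7 mm high) between the feet, a try square (12 mm) and a wax tin (31 mm) nearer the robot, all clear of the feet by 25 mm or more at barrel height.

How it is judged:
At the end, for the whole second after the job is handed in: Counting from the end stop, the pads carry the tallest, second tallest, second shortest and shortest foot; each stands upright (within 0.1 rad) on the felt, its axis within 12 mm of the pad's centre, released and at rest (((horizontal distance between end_stop and pad_a below 0.15 m and horizontal distance between foot_z and pad_a below 0.012 m and horizontal distance between foot_y and pad_b below 0.012 m and horizontal distance between foot_x and pad_c below 0.012 m and horizontal distance between foot_w and pad_d below 0.012 m) or (horizontal distance between end_stop and pad_d below 0.15 m and horizontal distance between foot_z and pad_d below 0.012 m and horizontal distance between foot_y and pad_c below 0.012 m and horizontal distance between foot_x and pad_b below 0.012 m and horizontal distance between foot_w and pad_a below 0.012 m)) and height (world z) of foot_z between 0.019 and 0.028 m and angle between each of foot_z, foot_y, foot_x, foot_w's own z axis and vertical below 0.1 rad and linear speed of each of foot_z, foot_y, foot_x, foot_w below 0.02 m/s and angular speed of each of foot_z, foot_y, foot_x, foot_w below 0.3 rad/s and height (world z) of foot_y between 0.019 and 0.028 m and height (world z) of foot_x between 0.019 and 0.028 m and height (world z) of foot_w between 0.019 and 0.028 m); the robot touches nothing.
It fails at once if a foot was tipped over (angle between any of foot_z, foot_y, foot_x, foot_w's own z axis and vertical above 0.6 rad).
It fails at once if the sanding block was pushed away or lifted (distance of sanding_block from where it was at the start of the episode above 0.02 m).
It also fails if it takes over 112 s, if anything falls off the work surface, if the arm or the gripper's body presses on something with over 40 N, if the wrist force passes 120 N, or if a joint passes its speed limit or range.

## Robot

A 7-joint arm with a two-finger parallel gripper is mounted at the origin on the work surface. World frame = base frame: x ahead of the robot, y to its left, z up, the work surface at z = 0. Lengths are in m, angles in rad, forces in N, time in s.
With the tool pointing down it reaches from about 0.4 to 0.875 m from the base axis. Payload 19.3 kg.
Tool frame: the origin (TCP) lies between the finger pads; the fingertips stand 19 mm ahead of it and the grasp point (between the pads) is the TCP; z points along the fingers, y is the line along which they close (so a half turn about z gives the same grasp; the last joint's range is limited). The gripper opens to 85 mm and grips with 20 to 120 N. Pads are 22 mm wide; open, the fingers measure 114 mm over their backs; the gripper's body (76 mm by 85 mm) begins 54 mm behind the grasp point. The pads swing forward as they close: fully open they stand 13 mm farther back than shut.
Start: joints at [1.266, 0.521, -0.036, 1.599, 0.021, 1.021, -0.113], TCP at [0.145, -0.608, 0.25] pointing down, gripper open.
Joint ranges: [-2.91, 2.91], [-0.3, 2.13], [-1.5, 1.42], [0.17, 2.43], [-1.26, 4.41], [0.16, 1.93], [-2.52, 2.52]. Speed limits (rad/s): [1.89, 1.89, 2.39, 2.39, 3.01, 3.01, 3.01].

## Interface

Orientations are given as a unit quaternion [w, x, y, z].
In Python, from workcell import bot gives the robot as it stands.
- The arm moves only by the tool drive_tool, never from a script. Its arguments are lists of equal length, an entry for each row: "gripper": the finger opening in cm, from 0 to 8.54; "translation": the shift along the tool's x, y, z in cm, a list of three; "turn": the turn, a rotation vector about the tool's x, y, z in degrees, a list of three. In form: {"gripper": [gripper, ...], "translation": [[x, y, z], ...], "turn": [[wx, wy, wz], ...]}. A call has exactly 5 rows; each row is the pose to reach, as a shift and turn from the pose commanded when the call began, along the tool's axes at that moment; what a row does not reach only later rows make up. A row lasts 1/10 s, in which the tool goes at most 50 mm and 8.59 degrees, less where a joint would pass 70% of its speed; a pose out of reach is approached as far as the arm can. A call with a gripper value outside its range is refused whole. The fingers move at their own pace and stop on an object; the grip force is fixed at half the most. Time passes only in rows, so rows that repeat a pose let the fingers close, or fill a call up. It gives the time, the measured TCP pose, the force, the opening and the grip force at its end, in the units of the state.
- bot.observe(): the state, without advancing time (a new reading comes with each control period).
- bot.read_camera(name): name is "scene" or "top" or "wrist"; returns (picture, depth): 384x512x3 uint8, red, green, blue; 384x512 float32, m along the optical axis (not along the pixel's ray), 0 where there is no reading.
- bot.camera_info(name): a dict with "K" (3x3 intrinsics, pixels), "D" ([k1, k2, p1, p2, k3] as OpenCV has them; the pictures are not rectified), "T" (4x4, takes a point from camera to world coordinates); the wrist camera has in their place "tool_from_camera" (4x4, takes a point from camera to tool coordinates, whose origin is the TCP and whose axes are the flange's). Camera axes: x right, y down, z forward; pixel columns grow to the right and rows downward; lengths in m; the calibration is good to about 2 mm. A picture is of the moment at which its call begins: read the wrist's pose just before it. camera_info takes no time and is no camera call.
- bot.sign_off(): hands the job in; it is judged then, once.
The state is a dict: "t": time; "joint_positions": joint angles; "joint_vel": joint speeds; "effort": joint torques, N m; "ee_pos": TCP position; "tcp_rot": TCP orientation; "contact_force": force on the tool from outside, world axes, zero at the start; "moment": the same for the moment, N m; "grip_width": opening from 0.0 (shut) to 1.0 (fully open); "grasp_force": force on a finger pad.
Only numpy, scipy, OpenCV 4.12 (cv2) and the standard library are available. Lean on these libraries where they do the work, as an engineer would, in place of code of your own. Each camera call takes 0.05 s, during which the arm holds its last target. There are 200 camera calls.

## Working session

There is one attempt and no reset: what is moved stays moved. The work goes in short steps, Python scripts to look and compute and a tool call to move; the robot and the scene stay as the last step left them, time stands still between calls to the robot, and variables do not carry over. Pictures are saved under pics/ and viewed, at most 14 in all, crops included, and the job is handed in when it is done.

Besides the shell and the picture viewer there is one more tool, called after ">>>" as name(argument=value, ...) on one line, values as JSON. drive_tool: Moves the arm, as the interface text tells. Its arguments: {"type":"object","properties":{"gripper":{"type":"array","items":{"type":"number"}},"translation":{"type":"array","items":{"type":"array","items":{"type":"number"}}},"turn":{"type":"array","items":{"type":"array","items":{"type":"number"}}}},"required":["gripper","translation","turn"]}

```bash
mkdir -p pics; python3 - <<'E'
from workcell import bot
import cv2,numpy as np,pickle
s=bot.observe();print({k:np.round(v,3) for k,v in s.items()})
d={}
for n in("top","scene"):
    d[n]=bot.read_camera(n)+(bot.camera_info(n),);cv2.imwrite(f"pics/{n}0.png",d[n][0][...,::-1])
    print(d[n][2])
print(bot.camera_info("wrist"))
pickle.dump(d,open("d0.pkl","wb"))
E
```

```text
{'t': np.float64(0.0), 'joint_positions': array([ 1.266,  0.522, -0.036,  1.6  ,  0.021,  1.021, -0.113]), 'joint_vel': array([-0.   , -0.   , -0.001,  0.   , -0.002, -0.001,  0.   ]), 'effort': array([-0.0000e+00, -9.2712e+01,  1.9800e+00, -3.6993e+01,  1.8000e-02,
        8.0000e-03,  0.0000e+00]), 'ee_pos': array([ 0.145, -0.608,  0.25 ]), 'tcp_rot': array([-0.001,  0.993,  0.117, -0.   ]), 'contact_force': array([ 0.208,  0.26 , -0.033]), 'moment': array([-0.001, -0.032, -0.019]), 'grasp_force': np.float64(0.0), 'grip_width': np.float64(0.999)}
{'K': array([[489.59943342,   0.        , 257.2049315 ],
       [  0.        , 489.59943342, 187.28347701],
       [  0.        ,   0.        ,   1.        ]]), 'D': array([-0.12372376,  0.        ,  0.        ,  0.        ,  0.        ]), 'T': array([[-7.47114171e-03, -9.80151996e-01,  1.98106653e-01,
         2.99809904e-01],
       [-9.99972064e-01,  7.27716812e-03, -1.70717200e-03,
         8.36667743e-04],
       [ 2.31632622e-04, -1.98113873e-01, -9.80178983e-01,
         1.38030811e+00],
       [ 0.00000000e+00,  0.00000000e+00,  0.
[... 424 characters left out ...]
 -0.59884561, -0.80084399,  0.9687884 ],
       [ 0.        ,  0.        ,  0.        ,  1.        ]])}
{'K': array([[335.62401979,   0.        , 252.74897485],
       [  0.        , 335.62401979, 193.3355435 ],
       [  0.        ,   0.        ,   1.        ]]), 'D': array([-0.0340472,  0.       ,  0.       ,  0.       ,  0.       ]), 'tool_from_camera': array([[ 5.99370428e-05, -9.64649200e-01, -2.63537317e-01,
         6.62704259e-02],
       [ 9.99999992e-01,  2.88091400e-05,  1.21980177e-04,
         2.82929936e-04],
       [-1.10075796e-04, -2.63537323e-01,  9.64649194e-01,
        -1.25232332e-01],
       [ 0.00000000e+00,  0.00000000e+00,  0.00000000e+00,
         1.00000000e+00]])}
```

View pics/top0.png

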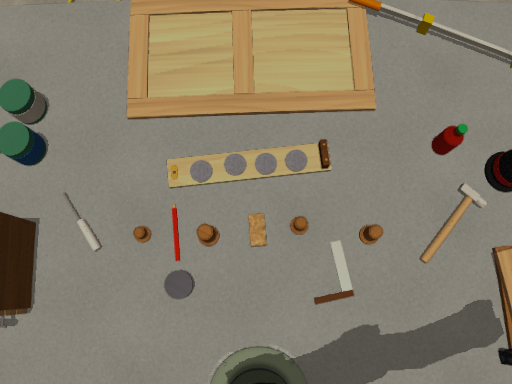

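View pics/scene0.png

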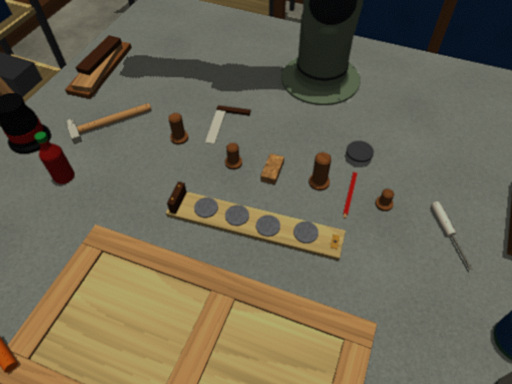

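Top view: the feet are at pixels (142,233), (207,234), (300,225) and (371,233), pads run from (201,171) to (296,160), and the stop is at (324,153) with the brass plate at (174,172). In the scene view, heights left to right are second tallest, second shortest, tallest, shortest.

```bash
cat > h.py <<'E'
import cv2,numpy as np
def rays(uv,i):
    p=cv2.undistortPoints(np.float64(uv).reshape(-1,1,2),i["K"],np.array(i["D"]))[:,0]
    return np.c_[p,np.ones(len(p))]
def plane(uv,z,i,T=None):
    T=i["T"] if T is None else T
    r=rays(uv,i)@T[:3,:3].T;o=T[:3,3]
    return o+r*((z-o[2])/r[:,2])[:,None]
def cloud(d,i,T=None):
    T=i["T"] if T is None else T
    v,u=np.mgrid[:384,:512]
    P=rays(np.c_[u.ravel(),v.ravel()],i)*d.reshape(-1,1)
    return (P@T[:3,:3].T+T[:3,3]).reshape(384,512,3)
def blobs(m,lo):
    n,l,s,c=cv2.connectedComponentsWithStats(m.astype(np.uint8))
    return [(l==k,s[k],c[k]) for k in range(1,n) if s[k,4]>=lo]
E
python3 - <<'E'
import pickle
from h import *
D=pickle.load(open("d0.pkl","rb"))
for n in("top","scene"):
    im,d,i=D[n];P=cloud(d,i);hsv=cv2.cvtColor(im,cv2.COLOR_RGB2HSV)
    reg=(P[...,0]>.35)&(P[...,0]<.85)&(abs(P[...,1])<.45)&(d>0)
    print(n)
    brown=(hsv[...,1]>110)&((hsv[...,0]<20)|(hsv[...,0]>172))&reg&(hsv[...,2]<210)
    for m,s,c in blobs(brown,40):
        z=np.percentile(P[m][:,2],95);t=m&(P[...,2]>z-.006)
        uv=np.argwhere(t)[:,::-1].mean(0)
        print("brown",c.round(),s[4],"h %.3f"%z,"topctr",plane([uv],z,i)[0].round(4),t.sum())
    pad=(hsv[...,1]<70)&(abs(P[...,2]-.023)<.006)&reg
    for m,s,c in blobs(pad,100):
        (e,ax,_)=cv2.fitEllipse(max(cv2.findContours(m.astype(np.uint8),0,1)[0],key=len))
        print("pad",c.round(1),s[4],plane([e,c],.023,i).round(4)[:,:2].tolist(),np.round(ax,1))
E
```

```text
top
brown [243. 105.] 4368 h 0.026 topctr [0.8222 0.0446 0.026 ] 2600
brown [323. 154.] 242 h 0.065 topctr [ 0.6623 -0.19    0.0654] 129
brown [175. 233.] 286 h 0.010 topctr [0.4457 0.2299 0.0104] 179
brown [257. 229.] 483 h 0.031 topctr [ 4.54e-01 -1.00e-04  3.13e-02] 326
brown [299. 225.] 252 h 0.077 topctr [ 0.4658 -0.1189  0.0766] 78
brown [207. 234.] 376 h 0.112 topctr [0.4398 0.1373 0.112 ] 154
brown [370. 234.] 348 h 0.094 topctr [ 0.4385 -0.3148  0.0937] 124
brown [142. 234.] 220 h 0.059 topctr [0.4459 0.3233 0.0586] 72
pad [295.7 160. ] 350 [[0.6532, -0.1127], [0.6532, -0.1125]] [20.5 21. ]
pad [265.6 163.2] 358 [[0.6442, -0.0258], [0.6442, -0.0259]] [20.6 21.3]
pad [234.6 163.8] 360 [[0.6429, 0.0626], [0.643, 0.0625]] [20.3 21.3]
pad [200.6 170.7] 362 [[0.6238, 0.1597], [0.6237, 0.1596]] [20.9 21.1]
scene
brown [177. 129.] 393 h 0.094 topctr [ 0.445  -0.3127  0.0938] 87
brown [233. 157.] 314 h 0.076 topctr [ 0.474  -0.1152  0.0763] 73
brown [321. 172.] 572 h 0.112 topctr [0.4483 0.1386 0.112 ] 139
brown [272. 168.] 445 h 0.032 topctr [0.4622 0.002  0.0316] 339
brown [350. 194.] 225 h 0.011 topctr [0.455  0.2304 0.0107] 183
brown [176. 198.] 327 h 0.066 topctr [ 0.6712 -0.1876  0.0661] 150
brown [385. 200.] 279 h 0.057 topctr [0.4525 0.3252 0.0574] 75
brown [247. 288.] 5849 h 0.025 topctr [0.8272 0.0818 0.0246] 5554
brown [334. 242.] 103 h 0.022 topctr [0.6266 0.2368 0.0219] 101
pad [205.7 206.7] 368 [[0.6546, -0.1127], [0.6547, -0.1127]] [18.9 23.1]
pad [236.8 214.5] 372 [[0.6458, -0.0253], [0.6458, -0.0252]] [19.3 23.1]
pad [267.7 225.2] 393 [[0.6458, 0.0626], [0.6458, 0.0626]] [20.1 23.2]
pad [305.5 231.6] 408 [[0.6269, 0.1597], [0.6269, 0.1597]] [20.4 23.6]
```

```bash
cat > go.py <<'E'
# python3 go.py x y z -> remaining shift in tool axes (cm) and turn (deg) to yaw 0, tool down
import sys
from h import *
from scipy.spatial.transform import Rotation as R
from workcell import bot
s=bot.observe();q=s["tcp_rot"];r=R.from_quat(q[[1,2,3,0]])
goal=R.from_matrix(np.array([[0,1,0],[1,0,0],[0,0,-1.]]))
t=np.array([float(a) for a in sys.argv[1:4]])
print("t",s["t"],"pos",s["ee_pos"].round(4),"shift cm",(r.inv().apply(t-s["ee_pos"])*100).round(2),"turn",np.degrees((r.inv()*goal).as_rotvec()).round(2),"grip",round(s["grip_width"],3))
E
python3 go.py .442 -.3137 .2
```

```text
t 0.1 pos [ 0.1453 -0.6076  0.2498] shift cm [ 35.69 -21.68   5.  ] turn [-5.000e-02 -4.000e-02 -7.655e+01] grip 1.0
```

>>> drive_tool(gripper=[8.5,8.5,8.5,8.5,8.5], translation=[[3.6,-2.2,0],[7.2,-4.4,0],[10.8,-6.6,0],[14.4,-8.8,0],[18,-11,0]], turn=[[0,0,-8],[0,0,-16],[0,0,-24],[0,0,-32],[0,0,-40]])

```text
t: 0.6
ee_pos: [0.2957, -0.4576, 0.2502]
tcp_rot: [-0.0, 0.892, 0.452, -0.0]
contact_force: [1.4, -0.5, -0.2]
grip_width: 0.997
grasp_force: 0.0
```

```bash
python3 go.py .442 -.3137 .2
```

```text
t 0.6 pos [ 0.2957 -0.4576  0.2502] shift cm [20.25  3.3   5.02] turn [-1.000e-02 -0.000e+00 -3.622e+01] grip 0.997
```

>>> drive_tool(gripper=[8.5,8.5,8.5,8.5,8.5], translation=[[4.5,0.7,1],[9,1.4,2],[13.5,2.1,3],[18,2.8,4],[20.2,3.3,5]], turn=[[0,0,-8],[0,0,-16],[0,0,-24],[0,0,-32],[0,0,-36.2]])

```text
t: 1.1
ee_pos: [0.4441, -0.313, 0.1999]
tcp_rot: [-0.0, 0.706, 0.708, 0.001]
contact_force: [-0.5, -0.9, 0.3]
grip_width: 1.0
grasp_force: 0.0
```

```bash
cat > wr.py <<'E'
# wrist picture; finds brown flat tops / felt pads near plane heights. python3 wr.py name topz
import sys
from h import *
from scipy.spatial.transform import Rotation as R
from workcell import bot
i=bot.camera_info("wrist");s=bot.observe();im,d=bot.read_camera("wrist");q=s["tcp_rot"]
T=np.eye(4);T[:3,:3]=R.from_quat(q[[1,2,3,0]]).as_matrix();T[:3,3]=s["ee_pos"];T=T@i["tool_from_camera"]
cv2.imwrite(f"pics/{sys.argv[1]}.png",im[...,::-1])
P=cloud(d,i,T);z=float(sys.argv[2]);hsv=cv2.cvtColor(im,cv2.COLOR_RGB2HSV)
print("t",s["t"],"pos",s["ee_pos"].round(4))
m=(d>0)&(abs(P[...,2]-z)<.004)
m=cv2.morphologyEx(m.astype(np.uint8),cv2.MORPH_OPEN,np.ones((5,5)))
for b,st,c in blobs(m,150):
    Q=plane(np.argwhere(b)[:,::-1],z,i,T)[:,:2];(cc,wh,_)=cv2.minAreaRect(Q.astype(np.float32))
    print("blob px",c.round(),st[4],"ctr",Q.mean(0).round(4),"rect",np.round(cc,4),np.round(wh,3),"hsv",np.median(hsv[b],0))
E
python3 wr.py w1 .092; python3 go.py .442 -.3137 .2
```

```text
t 1.1 pos [ 0.4441 -0.313   0.1999]
blob px [246. 200.] 2092 ctr [ 0.439  -0.3156] rect [ 0.439  -0.3161] [0.038 0.037] hsv [ 12. 126.  98.]
t 1.15 pos [ 0.4454 -0.3112  0.1985] shift cm [-0.25 -0.34 -0.15] turn [ 0.03 -0.17  0.48] grip 0.993
```

View pics/w1.png

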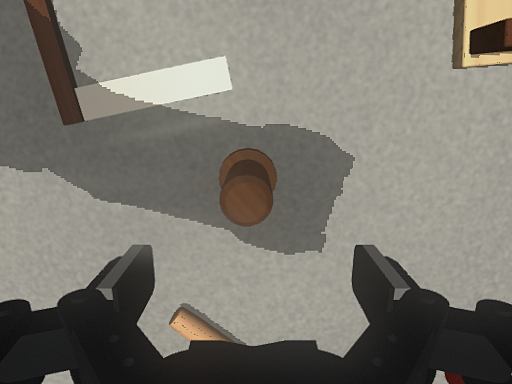

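The foot's top shows at pixel (246,200), between the open fingers and close to the estimated position.

>>> drive_tool(gripper=[8.5,8.5,8.5,8.5,8.5], translation=[[-0.1,-0.1,3],[-0.2,-0.2,5],[-0.2,-0.2,6],[-0.2,-0.2,6],[-0.2,-0.2,6]], turn=[[0,0,0],[0,0,0],[0,0,0],[0,0,0],[0,0,0]])

```text
t: 1.65
ee_pos: [0.4399, -0.3185, 0.1409]
tcp_rot: [0.0, 0.709, 0.705, 0.0]
contact_force: [0.1, -1.2, 1.0]
grip_width: 0.997
grasp_force: 0.0
```

```bash
python3 wr.py w2 .092; python3 go.py .441 -.314 .06
```

```text
t 1.65 pos [ 0.4399 -0.3185  0.1409]
blob px [251. 221.] 3541 ctr [ 0.4387 -0.3156] rect [ 0.4389 -0.3159] [0.038 0.038] hsv [ 12. 130. 103.]
t 1.7 pos [ 0.4401 -0.3186  0.1412] shift cm [0.47 0.08 8.12] turn [ 0.06  0.03 -0.36] grip 0.992
```

>>> drive_tool(gripper=[8.5,8.5,8.5,8.5,8.5], translation=[[0.3,-0.1,3],[0.3,-0.1,6],[0.3,-0.1,8],[0.3,-0.1,8.1],[0.3,-0.1,8.1]], turn=[[0,0,0],[0,0,0],[0,0,0],[0,0,0],[0,0,0]])

```text
t: 2.2
ee_pos: [0.4391, -0.3155, 0.0602]
tcp_rot: [0.0, 0.709, 0.705, 0.0]
contact_force: [0.5, 0.0, 0.2]
grip_width: 0.995
grasp_force: 0.0
```

>>> drive_tool(gripper=[5,3,2,2,2], translation=[[0,0,0],[0,0,0],[0,0,0],[0,0,0],[0,0,0]], turn=[[0,0,0],[0,0,0],[0,0,0],[0,0,0],[0,0,0]])

```text
t: 2.7
ee_pos: [0.439, -0.3157, 0.0602]
tcp_rot: [0.001, 0.709, 0.705, -0.0]
contact_force: [-2.0, 0.4, 10.5]
grip_width: 0.452
grasp_force: 58.8
```

```bash
python3 go.py .645 -.0255 .2
```

```text
t 2.7 pos [ 0.439  -0.3157  0.0602] shift cm [ 29.13  20.43 -13.99] turn [ 0.05  0.05 -0.36] grip 0.452
```

>>> drive_tool(gripper=[2,2,2,2,2], translation=[[0,0,-2],[0,0,-5],[0,0,-8],[1,1,-10],[3,2,-10]], turn=[[0,0,0],[0,0,0],[0,0,0],[0,0,0],[0,0,0]])

```text
t: 3.2
ee_pos: [0.4598, -0.2871, 0.1622]
tcp_rot: [0.002, 0.71, 0.704, 0.0]
contact_force: [1.6, 0.7, -1.0]
grip_width: 0.452
grasp_force: 60.5
```

>>> drive_tool(gripper=[2,2,2,2,2], translation=[[3,2,0],[6,4,0],[9,6,0],[12,8,0],[15,10.5,0]], turn=[[0,0,0],[0,0,0],[0,0,0],[0,0,0],[0,0,0]])

```text
t: 3.7
ee_pos: [0.5651, -0.135, 0.1597]
tcp_rot: [0.0, 0.709, 0.705, -0.0]
contact_force: [0.2, 0.0, -0.5]
grip_width: 0.452
grasp_force: 60.5
```

>>> drive_tool(gripper=[2,2,2,2,2], translation=[[3,2,0],[6,4,0],[9,6,0],[10.5,7.5,0],[11,7.9,0]], turn=[[0,0,0],[0,0,0],[0,0,0],[0,0,0],[0,0,0]])

```text
t: 4.2
ee_pos: [0.6455, -0.024, 0.1594]
tcp_rot: [-0.0, 0.708, 0.706, 0.001]
contact_force: [-1.7, -0.6, -1.1]
grip_width: 0.453
grasp_force: 60.5
```

```bash
python3 wr.py w3 .023; python3 go.py .645 -.0255 .084
```

```text
t 4.2 pos [ 0.6455 -0.024   0.1594]
blob px [477. 164.] 19724 ctr [ 0.8259 -0.0106] rect [ 0.8295 -0.0237] [0.062 0.277] hsv [ 16. 108. 239.]
blob px [249.  73.] 6400 ctr [0.6431 0.0629] rect [0.643  0.0619] [0.064 0.064] hsv [  7.  16. 171.]
blob px [251. 168.] 1993 ctr [ 0.6439 -0.0081] rect [ 0.643  -0.0095] [0.063 0.034] hsv [ 11.  29. 116.]
t 4.25 pos [ 0.6452 -0.0245  0.1593] shift cm [-0.11 -0.02  7.53] turn [ 0.02 -0.05 -0.23] grip 0.457
```

View pics/w3.png

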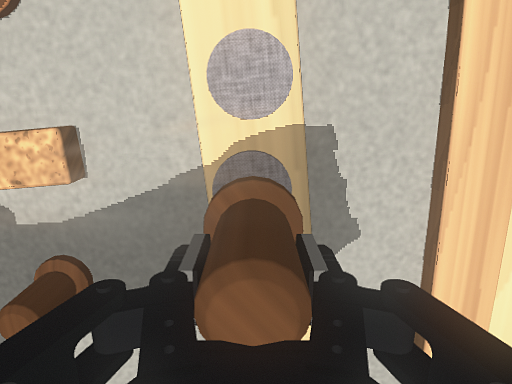

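The foot hangs upright in the fingers over its pad at (252,168). The next pad, at (249,73), matches its estimate within about 2 mm.

>>> drive_tool(gripper=[2,2,2,2,2], translation=[[-0.1,-0.1,2.5],[-0.1,-0.1,5],[-0.1,-0.1,6.8],[-0.1,-0.1,7.5],[-0.1,-0.1,7.55]], turn=[[0,0,0],[0,0,0],[0,0,0],[0,0,0],[0,0,0]])

```text
t: 4.75
ee_pos: [0.6429, -0.0286, 0.084]
tcp_rot: [-0.0, 0.71, 0.705, -0.0]
contact_force: [0.3, -0.2, -0.2]
grip_width: 0.452
grasp_force: 60.8
```

>>> drive_tool(gripper=[4.2,5,6,7.5,8.5], translation=[[0,0,0],[0,0,0],[0,0,0],[0,0,0],[0,0,0]], turn=[[0,0,0],[0,0,0],[0,0,0],[0,0,0],[0,0,0]])

```text
t: 5.25
ee_pos: [0.6435, -0.0276, 0.0839]
tcp_rot: [0.0, 0.709, 0.705, 0.0]
contact_force: [1.1, 0.8, -0.1]
grip_width: 0.993
grasp_force: 0.0
```

>>> drive_tool(gripper=[8.5,8.5,8.5,8.5,8.5], translation=[[0,0,0],[0,0,-3],[0,0,-7],[0,0,-11],[0,0,-11.7]], turn=[[0,0,0],[0,0,0],[0,0,0],[0,0,0],[0,0,0]])

```text
t: 5.75
ee_pos: [0.6452, -0.0274, 0.2055]
tcp_rot: [0.002, 0.709, 0.705, 0.002]
contact_force: [0.6, 0.5, 0.2]
grip_width: 0.994
grasp_force: 0.0
```

```bash
python3 wr.py w4 .115; python3 go.py .47 -.117 .2
```

```text
t 5.75 pos [ 0.6452 -0.0274  0.2055]
blob px [249. 205.] 2434 ctr [ 0.6429 -0.0284] rect [ 0.6429 -0.0286] [0.038 0.038] hsv [ 13. 132. 102.]
t 5.8 pos [ 0.6447 -0.0275  0.2043] shift cm [ -9.06 -17.42   0.35] turn [ 0.28  0.01 -0.36] grip 0.993
```

>>> drive_tool(gripper=[8.5,8.5,8.5,8.5,8.5], translation=[[-2,-4,0],[-4,-8,0],[-6,-12,0.5],[-8,-16,2],[-9,-17.4,3]], turn=[[0,0,0],[0,0,0],[0,0,0],[0,0,0],[0,0,0]])

```text
t: 6.3
ee_pos: [0.4646, -0.1183, 0.1694]
tcp_rot: [-0.001, 0.71, 0.704, -0.001]
contact_force: [1.4, -0.4, 0.2]
grip_width: 0.996
grasp_force: 0.0
```

>>> drive_tool(gripper=[8.5,8.5,8.5,8.5,8.5], translation=[[0,0,1],[0,0,3],[0,0,4],[0,0,4],[0,0,4]], turn=[[0,0,0],[0,0,0],[0,0,0],[0,0,0],[0,0,0]])

```text
t: 6.8
ee_pos: [0.4692, -0.116, 0.1308]
tcp_rot: [-0.0, 0.709, 0.705, 0.0]
contact_force: [0.2, -0.3, 0.3]
grip_width: 0.996
grasp_force: 0.0
```

```bash
python3 wr.py w5 .074; python3 go.py .47 -.117 .05
```

```text
t 6.8 pos [ 0.4692 -0.116   0.1308]
blob px [250. 223.] 2659 ctr [ 0.4673 -0.1172] rect [ 0.4675 -0.1173] [0.034 0.034] hsv [ 12. 130.  99.]
t 6.85 pos [ 0.4693 -0.1162  0.1311] shift cm [-0.08  0.06  8.11] turn [ 0.02 -0.01 -0.32] grip 0.994
```

>>> drive_tool(gripper=[8.5,8.5,8.5,8.5,8.5], translation=[[-0.1,-0.2,3],[-0.1,-0.2,6],[-0.1,-0.2,8],[-0.1,-0.2,8.1],[-0.1,-0.2,8.1]], turn=[[0,0,0],[0,0,0],[0,0,0],[0,0,0],[0,0,0]])

```text
t: 7.35
ee_pos: [0.4673, -0.1173, 0.0505]
tcp_rot: [0.0, 0.709, 0.705, 0.0]
contact_force: [0.2, -0.8, 0.8]
grip_width: 0.998
grasp_force: 0.0
```

>>> drive_tool(gripper=[5,3,1.8,1.8,1.8], translation=[[0,0,0],[0,0,0],[0,0,0],[0,0,0],[0,0,0]], turn=[[0,0,0],[0,0,0],[0,0,0],[0,0,0],[0,0,0]])

```text
t: 7.85
ee_pos: [0.4672, -0.1177, 0.0505]
tcp_rot: [0.0, 0.709, 0.705, 0.0]
contact_force: [-1.7, 0.2, 13.0]
grip_width: 0.404
grasp_force: 58.3
```

>>> drive_tool(gripper=[1.8,1.8,1.8,1.8,1.8], translation=[[0,0,-2],[0,0,-5],[0,0,-8],[0,0,-11],[0,0,-14]], turn=[[0,0,0],[0,0,0],[0,0,0],[0,0,0],[0,0,0]])

```text
t: 8.35
ee_pos: [0.4666, -0.1175, 0.1913]
tcp_rot: [0.0, 0.709, 0.705, 0.0]
contact_force: [1.1, -0.4, -0.7]
grip_width: 0.409
grasp_force: 59.9
```

```bash
python3 go.py .6435 .0622 .074
```

```text
t 8.35 pos [ 0.4666 -0.1175  0.1913] shift cm [18.07 17.58 11.73] turn [ 0.01 -0.   -0.35] grip 0.409
```

>>> drive_tool(gripper=[1.8,1.8,1.8,1.8,1.8], translation=[[2,2,0],[5,5,0],[8,8,0],[11,11,0],[14,14,0]], turn=[[0,0,0],[0,0,0],[0,0,0],[0,0,0],[0,0,0]])

```text
t: 8.85
ee_pos: [0.6087, 0.0228, 0.19]
tcp_rot: [0.0, 0.709, 0.705, -0.0]
contact_force: [1.4, 0.6, -0.7]
grip_width: 0.406
grasp_force: 60.0
```

>>> drive_tool(gripper=[1.8,1.8,1.8,1.8,1.8], translation=[[2,2,0],[3.5,3,1],[4.1,3.6,3],[4.1,3.6,5],[4.1,3.6,6]], turn=[[0,0,0],[0,0,0],[0,0,0],[0,0,0],[0,0,0]])

```text
t: 9.35
ee_pos: [0.6427, 0.062, 0.1276]
tcp_rot: [-0.001, 0.709, 0.705, -0.001]
contact_force: [-0.0, -1.1, -0.5]
grip_width: 0.402
grasp_force: 60.0
```

```bash
python3 wr.py w6 .023;python3 go.py .6435 .0622 .074
```

```text
t 9.35 pos [0.6427 0.062  0.1276]
blob px [223.  51.] 8639 ctr [0.6238 0.1597] rect [0.6234 0.158 ] [0.065 0.066] hsv [  6.  13. 163.]
blob px [490. 193.] 13632 ctr [0.8142 0.0597] rect [0.8072 0.0575] [0.049 0.267] hsv [ 16. 109. 237.]
blob px [255. 176.] 2885 ctr [0.6439 0.0777] rect [0.6424 0.0752] [0.075 0.039] hsv [ 12.  31. 113.]
blob px [ 63. 254.] 157 ctr [0.4978 0.0186] rect [0.4969 0.0176] [0.008 0.019] hsv [ 14.  99. 100.]
blob px [ 70. 281.] 160 ctr [ 0.5002 -0.0043] rect [ 0.5    -0.0046] [0.005 0.023] hsv [ 14. 113.  88.]
t 9.4 pos [0.6424 0.0617 0.1268] shift cm [0.05 0.13 5.28] turn [-0.21  0.04 -0.36] grip 0.4
```

>>> drive_tool(gripper=[1.8,1.8,1.8,1.8,1.8], translation=[[0,0.1,2],[0,0.1,4],[0,0.1,5],[0,0.1,5.3],[0,0.1,5.3]], turn=[[0,0,0],[0,0,0],[0,0,0],[0,0,0],[0,0,0]])

```text
t: 9.9
ee_pos: [0.6451, 0.0623, 0.0772]
tcp_rot: [0.0, 0.709, 0.705, 0.0]
contact_force: [0.2, 0.6, -0.8]
grip_width: 0.407
grasp_force: 60.0
```

>>> drive_tool(gripper=[3.8,4.5,6,7.5,8.5], translation=[[0,0,0],[0,0,0],[0,0,0],[0,0,0],[0,0,0]], turn=[[0,0,0],[0,0,0],[0,0,0],[0,0,0],[0,0,0]])

```text
t: 10.4
ee_pos: [0.6451, 0.0624, 0.077]
tcp_rot: [0.0, 0.709, 0.705, 0.0]
contact_force: [0.4, 0.6, 0.9]
grip_width: 0.992
grasp_force: 0.0
```

>>> drive_tool(gripper=[8.5,8.5,8.5,8.5,8.5], translation=[[0,0,0],[0,0,-4],[0,0,-8],[0,0,-12],[0,0,-12.6]], turn=[[0,0,0],[0,0,0],[0,0,0],[0,0,0],[0,0,0]])

```text
t: 10.9
ee_pos: [0.6467, 0.0629, 0.2077]
tcp_rot: [0.002, 0.709, 0.705, 0.003]
contact_force: [0.1, -0.6, 0.3]
grip_width: 0.995
grasp_force: 0.0
```

```bash
python3 wr.py w7 .097; python3 go.py .444 .138 .2
```

```text
t 10.9 pos [0.6467 0.0629 0.2077]
blob px [250. 197.] 1695 ctr [0.6452 0.0623] rect [0.6451 0.0617] [0.033 0.034] hsv [ 13. 132. 100.]
t 10.95 pos [0.6462 0.0626 0.2062] shift cm [  7.41 -20.27   0.53] turn [ 0.27 -0.03 -0.36] grip 0.993
```

>>> drive_tool(gripper=[8.5,8.5,8.5,8.5,8.5], translation=[[1.5,-4,0],[3,-8,0],[4.5,-12,0],[6,-16,0.5],[7.5,-20.1,1]], turn=[[0,0,0],[0,0,0],[0,0,0],[0,0,0],[0,0,0]])

```text
t: 11.45
ee_pos: [0.4424, 0.1387, 0.1919]
tcp_rot: [-0.0, 0.709, 0.705, -0.0]
contact_force: [0.9, 1.6, 0.5]
grip_width: 0.997
grasp_force: 0.0
```

>>> drive_tool(gripper=[8.5,8.5,8.5,8.5,8.5], translation=[[0,0,1],[0,0,2],[0,0,3],[0,0,3],[0,0,3]], turn=[[0,0,0],[0,0,0],[0,0,0],[0,0,0],[0,0,0]])

```text
t: 11.95
ee_pos: [0.4447, 0.1384, 0.1623]
tcp_rot: [-0.0, 0.71, 0.705, -0.0]
contact_force: [-0.4, -0.2, 0.3]
grip_width: 0.998
grasp_force: 0.0
```

```bash
python3 wr.py w8 .110; python3 go.py .444 .138 .075
```

```text
t 11.95 pos [0.4447 0.1384 0.1623]
blob px [246. 222.] 4199 ctr [0.4407 0.1392] rect [0.4407 0.1389] [0.042 0.042] hsv [ 12. 131. 107.]
t 12.0 pos [0.4448 0.1385 0.1626] shift cm [-0.05 -0.08  8.76] turn [-0.02 -0.01 -0.38] grip 0.995
```

>>> drive_tool(gripper=[8.5,8.5,8.5,8.5,8.5], translation=[[0,-0.4,3],[0,-0.4,6],[0,-0.4,8.5],[0,-0.4,8.8],[0,-0.4,8.8]], turn=[[0,0,0],[0,0,0],[0,0,0],[0,0,0],[0,0,0]])

```text
t: 12.5
ee_pos: [0.4405, 0.1388, 0.075]
tcp_rot: [-0.0, 0.709, 0.705, -0.0]
contact_force: [0.1, -0.0, 0.0]
grip_width: 1.001
grasp_force: 0.0
```

>>> drive_tool(gripper=[5,3.5,2.2,2.2,2.2], translation=[[0,0,0],[0,0,0],[0,0,0],[0,0,0],[0,0,0]], turn=[[0,0,0],[0,0,0],[0,0,0],[0,0,0],[0,0,0]])

```text
t: 13.0
ee_pos: [0.4411, 0.1387, 0.0758]
tcp_rot: [0.001, 0.709, 0.705, 0.001]
contact_force: [-1.6, -0.8, 14.7]
grip_width: 0.504
grasp_force: 58.5
```

>>> drive_tool(gripper=[2.2,2.2,2.2,2.2,2.2], translation=[[0,0,-2],[0,0,-5],[0,0,-8],[0,0,-11],[0,0,-14]], turn=[[0,0,0],[0,0,0],[0,0,0],[0,0,0],[0,0,0]])

```text
t: 13.5
ee_pos: [0.4402, 0.1385, 0.2165]
tcp_rot: [0.0, 0.709, 0.705, 0.0]
contact_force: [1.0, -0.3, -1.4]
grip_width: 0.498
grasp_force: 61.4
```

```bash
python3 go.py .653 -.1127 .098
```

```text
t 13.5 pos [0.4402 0.1385 0.2165] shift cm [-24.99  21.43  11.85] turn [ 0.02 -0.01 -0.35] grip 0.498
```

>>> drive_tool(gripper=[2.2,2.2,2.2,2.2,2.2], translation=[[-2,2,0],[-5,5,0],[-8,8,0],[-11,11,0],[-14,14,0]], turn=[[0,0,0],[0,0,0],[0,0,0],[0,0,0],[0,0,0]])

```text
t: 14.0
ee_pos: [0.5805, -0.0038, 0.2153]
tcp_rot: [0.0, 0.709, 0.705, 0.0]
contact_force: [1.4, 1.1, -1.6]
grip_width: 0.505
grasp_force: 61.5
```

>>> drive_tool(gripper=[2.2,2.2,2.2,2.2,2.2], translation=[[-3,2,0],[-6,4,0],[-9,6,0],[-11.1,7.2,0],[-11.1,7.2,1]], turn=[[0,0,0],[0,0,0],[0,0,0],[0,0,0],[0,0,0]])

```text
t: 14.5
ee_pos: [0.652, -0.1176, 0.2054]
tcp_rot: [0.001, 0.711, 0.703, 0.0]
contact_force: [-0.5, -0.7, -1.6]
grip_width: 0.493
grasp_force: 61.5
```

>>> drive_tool(gripper=[2.2,2.2,2.2,2.2,2.2], translation=[[0,0,2],[0,0,4],[0,0,6],[0,0,6],[0,0,6]], turn=[[0,0,0],[0,0,0],[0,0,0],[0,0,0],[0,0,0]])

```text
t: 15.0
ee_pos: [0.6508, -0.1132, 0.1453]
tcp_rot: [-0.0, 0.709, 0.705, 0.0]
contact_force: [1.0, -0.0, -0.8]
grip_width: 0.499
grasp_force: 61.4
```

```bash
python3 wr.py w9 .023;python3 go.py .653 -.1127 .098
```

```text
t 15.0 pos [ 0.6508 -0.1132  0.1453]
blob px [30. 17.] 222 ctr [0.4986 0.0111] rect [0.4985 0.011 ] [0.005 0.023] hsv [ 14. 105. 102.]
blob px [481. 172.] 18447 ctr [ 0.8261 -0.1032] rect [ 0.8312 -0.1116] [0.062 0.266] hsv [ 17. 105. 244.]
blob px [36. 47.] 155 ctr [ 0.5002 -0.0083] rect [ 0.5001 -0.0087] [0.005 0.015] hsv [ 14. 100. 108.]
blob px [285.  64.] 392 ctr [ 0.6733 -0.0214] rect [ 0.6744 -0.0219] [0.01 0.03] hsv [  8.  21. 177.]
blob px [260. 165.] 1332 ctr [ 0.6561 -0.0929] rect [ 0.6553 -0.0944] [0.027 0.065] hsv [ 10.  29. 117.]
t 15.05 pos [ 0.6512 -0.1134  0.1459] shift cm [0.07 0.17 4.79] turn [ 0.05 -0.   -0.33] grip 0.499
```

View pics/w9.png

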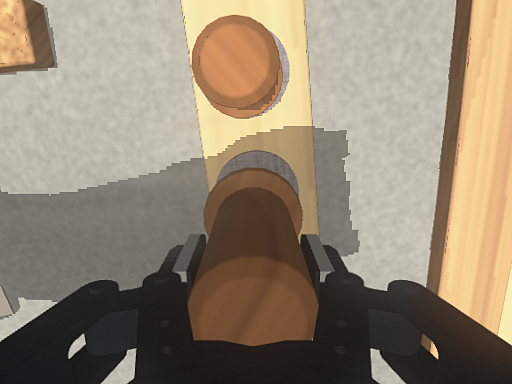

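Foot z hangs above the stop-side pad (visible at (260,165)) and needs about 2.5 mm more in +x. Foot y stands on its pad at (240,65).

>>> drive_tool(gripper=[2.2,2.2,2.2,2.2,2.2], translation=[[0.05,0.25,1.5],[0.05,0.25,3],[0.05,0.25,4.2],[0.05,0.25,4.7],[0.05,0.25,4.7]], turn=[[0,0,0],[0,0,0],[0,0,0],[0,0,0],[0,0,0]])

```text
t: 15.55
ee_pos: [0.6529, -0.1131, 0.0989]
tcp_rot: [-0.0, 0.709, 0.705, -0.001]
contact_force: [-14.5, 1.1, 30.7]
grip_width: 0.501
grasp_force: 64.6
```

>>> drive_tool(gripper=[4.6,5.2,6.2,7.5,8.5], translation=[[0,0,0],[0,0,0],[0,0,0],[0,0,0],[0,0,0]], turn=[[0,0,0],[0,0,0],[0,0,0],[0,0,0],[0,0,0]])

```text
t: 16.05
ee_pos: [0.6534, -0.1131, 0.0976]
tcp_rot: [-0.0, 0.709, 0.705, -0.0]
contact_force: [-0.7, -0.2, 0.2]
grip_width: 0.991
grasp_force: 0.0
```

>>> drive_tool(gripper=[8.5,8.5,8.5,8.5,8.5], translation=[[0,0,0],[0,0,-4],[0,0,-8],[0,0,-11],[0,0,-11.5]], turn=[[0,0,0],[0,0,0],[0,0,0],[0,0,0],[0,0,0]])

```text
t: 16.55
ee_pos: [0.6548, -0.1132, 0.2168]
tcp_rot: [0.002, 0.709, 0.705, 0.002]
contact_force: [0.7, 0.2, -0.3]
grip_width: 0.995
grasp_force: 0.0
```

```bash
python3 wr.py w10 .133; python3 go.py .449 .324 .2
```

```text
t 16.55 pos [ 0.6548 -0.1132  0.2168]
blob px [249. 206.] 3172 ctr [ 0.6524 -0.1129] rect [ 0.6522 -0.1135] [0.042 0.041] hsv [ 13. 135. 105.]
t 16.6 pos [ 0.6544 -0.1133  0.2155] shift cm [ 43.6  -20.82   1.45] turn [ 0.22  0.03 -0.36] grip 0.996
```

>>> drive_tool(gripper=[8.5,8.5,8.5,8.5,8.5], translation=[[4,-2,0],[8,-4,0],[12,-6,0],[16,-8,0],[20,-10,0]], turn=[[0,0,0],[0,0,0],[0,0,0],[0,0,0],[0,0,0]])

```text
t: 17.1
ee_pos: [0.5532, 0.0886, 0.2118]
tcp_rot: [-0.0, 0.709, 0.705, -0.001]
contact_force: [1.3, 0.7, 0.6]
grip_width: 0.997
grasp_force: 0.0
```

>>> drive_tool(gripper=[8.5,8.5,8.5,8.5,8.5], translation=[[4,-2,0],[8,-4,1],[12,-6,2],[17,-8,3],[21,-9.5,4]], turn=[[0,0,0],[0,0,0],[0,0,0],[0,0,0],[0,0,0]])

```text
t: 17.6
ee_pos: [0.4596, 0.2993, 0.1717]
tcp_rot: [-0.0, 0.709, 0.705, -0.0]
contact_force: [0.8, 1.3, 0.3]
grip_width: 0.994
grasp_force: 0.0
```

>>> drive_tool(gripper=[8.5,8.5,8.5,8.5,8.5], translation=[[2.7,-1,2],[2.7,-1,4],[2.7,-1,6],[2.7,-1,6],[2.7,-1,6]], turn=[[0,0,0],[0,0,0],[0,0,0],[0,0,0],[0,0,0]])

```text
t: 18.1
ee_pos: [0.4508, 0.3249, 0.1125]
tcp_rot: [-0.0, 0.709, 0.705, -0.001]
contact_force: [0.7, 0.5, -0.2]
grip_width: 0.996
grasp_force: 0.0
```

```bash
python3 wr.py w11 .056; python3 go.py .449 .324 .038
```

```text
t 18.1 pos [0.4508 0.3249 0.1125]
blob px [245. 218.] 2064 ctr [0.4457 0.3266] rect [0.4454 0.3262] [0.03 0.03] hsv [ 12. 127.  99.]
t 18.15 pos [0.4512 0.3251 0.1132] shift cm [-0.11 -0.22  7.52] turn [-0.   -0.01 -0.36] grip 0.996
```

>>> drive_tool(gripper=[8.5,8.5,8.5,8.5,8.5], translation=[[0.15,-0.5,3],[0.15,-0.5,5.5],[0.15,-0.5,7.2],[0.15,-0.5,7.5],[0.15,-0.5,7.5]], turn=[[0,0,0],[0,0,0],[0,0,0],[0,0,0],[0,0,0]])

```text
t: 18.65
ee_pos: [0.4464, 0.3267, 0.0384]
tcp_rot: [0.0, 0.709, 0.705, 0.0]
contact_force: [0.3, 0.3, 0.1]
grip_width: 0.996
grasp_force: 0.0
```

>>> drive_tool(gripper=[5,3,1.5,1.5,1.5], translation=[[0,0,0],[0,0,0],[0,0,0],[0,0,0],[0,0,0]], turn=[[0,0,0],[0,0,0],[0,0,0],[0,0,0],[0,0,0]])

```text
t: 19.15
ee_pos: [0.4464, 0.3267, 0.0386]
tcp_rot: [0.0, 0.709, 0.705, 0.0]
contact_force: [-2.0, -1.6, 12.5]
grip_width: 0.362
grasp_force: 58.5
```

>>> drive_tool(gripper=[1.5,1.5,1.5,1.5,1.5], translation=[[0,0,-2],[0,0,-5],[0,0,-8],[0,0,-10],[0,0,-10]], turn=[[0,0,0],[0,0,0],[0,0,0],[0,0,0],[0,0,0]])

```text
t: 19.65
ee_pos: [0.4471, 0.3273, 0.1405]
tcp_rot: [0.0, 0.709, 0.705, 0.002]
contact_force: [0.2, 0.5, -1.1]
grip_width: 0.356
grasp_force: 59.4
```

```bash
python3 go.py .6245 .1595 .062
```

```text
t 19.65 pos [0.4471 0.3273 0.1405] shift cm [-16.69  17.82   7.87] turn [ 0.19 -0.13 -0.36] grip 0.356
```

>>> drive_tool(gripper=[1.5,1.5,1.5,1.5,1.5], translation=[[-2,2,0],[-5,5,0],[-8,8,0],[-11,12,0],[-14,15,0]], turn=[[0,0,0],[0,0,0],[0,0,0],[0,0,0],[0,0,0]])

```text
t: 20.15
ee_pos: [0.5969, 0.1838, 0.1372]
tcp_rot: [0.0, 0.709, 0.705, -0.0]
contact_force: [0.9, 0.5, -0.4]
grip_width: 0.356
grasp_force: 59.4
```

>>> drive_tool(gripper=[1.5,1.5,1.5,1.5,1.5], translation=[[-2,2,0],[-2.7,2.8,1],[-2.7,2.8,3],[-2.7,2.8,4],[-2.7,2.8,4]], turn=[[0,0,0],[0,0,0],[0,0,0],[0,0,0],[0,0,0]])

```text
t: 20.65
ee_pos: [0.6216, 0.1591, 0.0959]
tcp_rot: [-0.001, 0.709, 0.705, -0.001]
contact_force: [-0.4, 0.8, -0.3]
grip_width: 0.358
grasp_force: 59.4
```

```bash
python3 wr.py w12 .023;python3 go.py .6245 .1595 .062
```

```text
t 20.65 pos [0.6216 0.1591 0.0959]
blob px [253.  81.] 2586 ctr [0.6216 0.2365] rect [0.6222 0.2363] [0.045 0.021] hsv [ 21. 131. 238.]
blob px [261. 189.] 3764 ctr [0.6265 0.1739] rect [0.627 0.17 ] [0.045 0.069] hsv [ 12.  23. 104.]
blob px [507. 322.] 550 ctr [0.7991 0.0765] rect [0.7973 0.0792] [0.009 0.053] hsv [ 15. 109. 197.]
blob px [247. 334.] 324 ctr [0.6165 0.0695] rect [0.6169 0.0687] [0.016 0.014] hsv [ 8. 13. 92.]
t 20.7 pos [0.6222 0.1593 0.0972] shift cm [0.02 0.23 3.52] turn [-0.09  0.   -0.27] grip 0.359
```

View pics/w12.png

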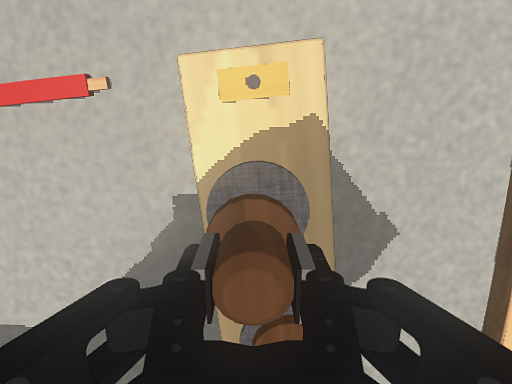

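Foot w hangs just above the last pad, which is visible around (258,195); the brass plate is at (253,81). It needs about 3 mm in +x, then it can go down.

>>> drive_tool(gripper=[1.5,1.5,1.5,1.5,1.5], translation=[[0,0.25,1],[0,0.25,2],[0,0.25,3],[0,0.25,3.5],[0,0.25,3.5]], turn=[[0,0,0],[0,0,0],[0,0,0],[0,0,0],[0,0,0]])

```text
t: 21.2
ee_pos: [0.6253, 0.1585, 0.0622]
tcp_rot: [-0.0, 0.709, 0.705, -0.0]
contact_force: [0.5, -0.5, -0.4]
grip_width: 0.357
grasp_force: 59.6
```

>>> drive_tool(gripper=[3.5,4.2,5.5,7,8.5], translation=[[0,0,0],[0,0,0],[0,0,0],[0,0,0],[0,0,0]], turn=[[0,0,0],[0,0,0],[0,0,0],[0,0,0],[0,0,0]])

```text
t: 21.7
ee_pos: [0.6256, 0.1585, 0.0628]
tcp_rot: [0.0, 0.709, 0.705, 0.0]
contact_force: [0.4, 0.3, 0.5]
grip_width: 0.953
grasp_force: 0.0
```

>>> drive_tool(gripper=[8.5,8.5,8.5,8.5,8.5], translation=[[0,0,0],[0,0,-4],[0,0,-8],[0,0,-12],[0,0,-16]], turn=[[0,0,0],[0,0,0],[0,0,0],[0,0,0],[0,0,0]])

```text
t: 22.2
ee_pos: [0.6253, 0.1585, 0.2245]
tcp_rot: [-0.0, 0.709, 0.705, 0.0]
contact_force: [0.2, 0.0, 0.7]
grip_width: 0.991
grasp_force: 0.0
```

>>> drive_tool(gripper=[8.5,8.5,8.5,8.5,8.5], translation=[[0,-4,0],[0,-8,0],[0,-12,0],[0,-16,0],[0,-18,0]], turn=[[0,0,0],[0,0,0],[0,0,0],[0,0,0],[0,0,0]])

```text
t: 22.7
ee_pos: [0.4428, 0.1594, 0.223]
tcp_rot: [0.0, 0.709, 0.705, -0.0]
contact_force: [0.9, 0.1, -0.5]
grip_width: 0.991
grasp_force: 0.0
```

```bash
python3 - <<'E'
from workcell import bot
from h import *
for n in("top","scene"):
    im,d=bot.read_camera(n);i=bot.camera_info(n)
    if n=="scene": cv2.imwrite("pics/scene1.png",cv2.resize(im[120:300,120:400,::-1],None,fx=2.8,fy=2.8))
    P=cloud(d,i)
    for nm,h,p in(("z",.133,(.6535,-.1127)),("y",.115,(.6445,-.0255)),("x",.097,(.644,.0622)),("w",.079,(.6245,.1595))):
        m=(abs(P[...,2]-h-.001)<.005)&(np.hypot(P[...,0]-p[0],P[...,1]-p[1])<.04)&(d>0)
        print(n,nm,m.sum(),"top",plane([np.argwhere(m)[:,::-1].mean(0)],h,i)[0,:2].round(4),"pad",p)
E
```

```text
top z 151 top [ 0.6517 -0.1133] pad (0.6535, -0.1127)
top y 119 top [ 0.6416 -0.0304] pad (0.6445, -0.0255)
top x 95 top [0.6435 0.0608] pad (0.644, 0.0622)
top w 69 top [0.6238 0.1568] pad (0.6245, 0.1595)
scene z 183 top [ 0.6558 -0.1135] pad (0.6535, -0.1127)
scene y 153 top [ 0.6466 -0.0289] pad (0.6445, -0.0255)
scene x 128 top [0.6482 0.0612] pad (0.644, 0.0622)
scene w 92 top [0.6288 0.1562] pad (0.6245, 0.1595)
```

View pics/scene1.png

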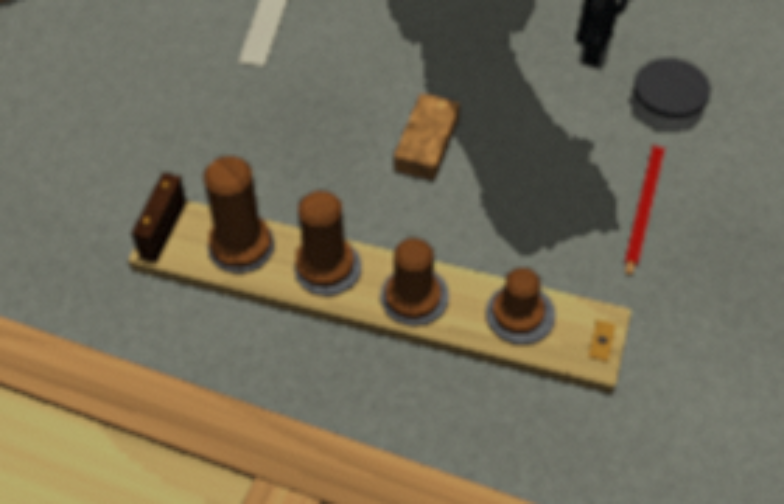

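All four feet stand upright in falling height from the stop at (158,215) to the brass plate at (602,340). Each is within about 5 mm of its pad centre, and the cork block has not moved. I'm handing in.

```bash
python3 -c "
from workcell import bot
print(bot.sign_off())"
```

```text
the job is handed in; nothing more can be done
None
```

All four feet stand upright on their pads in height order, tallest next to the end stop; each is within about 5 mm of its pad centre by my last camera check, the cork block is where it was, and the job was handed in at about 23 s (no verdict was returned).

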